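# Square up a tile and index it a quarter turn

## Robot

A 6-joint arm with a two-finger parallel gripper is mounted at the origin on the work surface. World frame = base frame: x ahead of the robot, y to its left, z up, the work surface at z = 0. Lengths are in m, angles in rad, forces in N, time in s.
With the tool pointing down it reaches from about 0.35 to 0.775 m from the base axis. Payload 7.3 kg.
Tool frame: the origin (TCP) lies at the very end of the fingers, on their centre line; the grasp point (between the pads) lies 19 mm behind it (pinch_z is the distance from the TCP to the grasp point, in m); z points along the fingers, y is the line along which they close (so a half turn about z gives the same grasp; the last joint's range is limited). The gripper opens to 92 mm and grips with 3 to 60 N. Pads are 19 mm wide; open, the fingers measure 130 mm over their backs; the gripper's body (75 mm by 190 mm) begins 47 mm behind the grasp point.
Start: joints at [-1.432, 0.342, 1.524, -0, 1.275, -0.146], TCP at [0.148, -0.504, 0.19] pointing down, gripper open.
Joint ranges: [-2.53, 2.53], [-0.77, 2.02], [0.04, 2.7], [-1, 4.14], [0.28, 2.66], [-3.11, 3.11]. Speed limits (rad/s): [2.57, 2.57, 3.14, 3.14, 3.14, 3.14].

## Interface

Orientations are given as [roll, pitch, yaw] about the fixed x, y, z axes, in that order (R = Rz(yaw) Ry(pitch) Rx(roll)).
In Python, from cell import * gives the robot as it stands.
- The arm moves only by the tool arm_command, never from a script. Its arguments are lists of equal length, an entry for each row: "fingers": the gripper command: -1 is fully open, 1 is shut, values between are in proportion; "travel": the shift along the tool's x, y, z in m, a list of three; "dr": the turn, a rotation vector about the tool's x, y, z in degrees, a list of three. In form: {"fingers": [fingers, ...], "travel": [[x, y, z], ...], "dr": [[wx, wy, wz], ...]}. A call has 1 to 8 rows; each row is the pose to reach, as a shift and turn from the pose commanded when the call began, along the tool's axes at that moment; what a row does not reach only later rows make up. A row lasts 1/12 s, in which the tool goes at most 41.7 mm and 7.16 degrees, less where a joint would pass 70% of its speed; a pose out of reach is approached as far as the arm can. A call with a gripper value outside its range is refused whole. The fingers move at their own pace and stop on an object; "squeeze" is the grip in N (left out, the last holds). Time passes only in rows, so rows that repeat a pose let the fingers close. It gives the time, the measured TCP pose, the force, the opening and the grip force at its end, in the units of the state.
- observe(): the state, without advancing time (a new reading comes with each control period).
- read_camera(name): name is "side" or "top"; returns a dict with "color" (420x560x3 uint8, blue, green, red), "z_map" (420x560 float32, m along the optical axis (not along the pixel's ray), 0 where there is no reading), "fx", "fy", "cx", "cy" (pixels), "k1" (the pictures are not rectified: a ray, as slopes to the right and down, at radius r is drawn at 1 + k1 r^2 times it, then the intrinsics apply), "R" (3x3) and "t" (3): a world point X has camera coordinates R X + t. Camera axes: x right, y down, z forward; pixel columns grow to the right and rows downward; lengths in m; the calibration is good to about 2 mm. A picture is of the moment at which its call begins.
- hand_in(): hands the job in; it is judged then, once.
The state is a dict: "time": time; "qpos": joint angles; "qvel": joint speeds; "joint_efforts": joint torques, N m; "tool_pos": TCP position; "tool_rot": TCP orientation; "contact_force": force on the tool from outside, world axes, zero at the start; "torque": the same for the moment, N m; "opening": finger opening in m; "grip_force": force on a finger pad.
Only numpy, scipy, OpenCV 4.12 (cv2) and the standard library are available. Lean on these libraries where they do the work, as an engineer would, in place of code of your own. Each camera call takes 0.05 s, during which the arm holds its last target. There are 200 camera calls.

## Task

The tile's next edge is to be painted. Push the tile flat across the platter until it lies square against both brass fences, then use the turntable's lever to index it a quarter turn: exactly three full strokes, letting the lever come back to its rest after each. Finish with the tile still against both fences, the lever at rest and let go, and the bottle, cup, vase and brush left where they are.

Things in the scene. Friction and masses are not known exactly. Their poses are not given: they have to be found in the camera images.
- turntable: Lever-operated indexing turntable, fixed to the bench: low green round base 224 mm across under an aluminium platter 240 mm across, top 74 mm above the bench. Origin on the platter's axis at bench height, z up; -x points to the robot within 15 degrees, where a fixed red pointer stands 127 mm from the axis, 60 mm high. The lever sticks out on the +y side.
- platter (a joint): Platter angle about its upright axis, rad; 0 at the start, growing counter-clockwise from above. A full lever stroke ratchets it on 30 degrees (0.524). It cannot turn back more than 3.5 degrees (holding pawl); friction, 0.8 N m, stops it coasting. Twelve rim marks, 30 degrees apart, every third longer; the red one is at the pointer at the start.
- platter_centre (a point): Middle of the platter's top, turning with it; axes at the start as the turntable's. Two brass fences 8 wide, 9 high, 90 mm long on it: one on the +x side, inner face at x = 60 mm, from y = -45 to 45; one on the -y side, inner face at y = -60 mm, from x = -45 to 45. A tile against both is centred on the axis. The -x and +y sides are open.
- lever (a joint): Lever swing about the platter's axis, rad: 0 at rest, 0.611 (35 degrees) at its far stop, growing counter-clockwise from above. At rest it points 72.5 degrees counter-clockwise from the turntable's +x, so a stroke pulls the grip towards the robot. First 5 degrees free play, then it drives the platter. A spring (2 to 3 N at the grip) returns it; a stroke takes 6 to 8 N.
- lever_grip (a point): Middle of the lever's upright round black grip, 85 mm above the bench, 190 mm from the platter's axis; 22 mm thick, from 45 to 115 mm above the bench. The lever's flat steel bar, 24 mm wide, runs below it, 27 to 37 mm above the bench.
- tile_centre (a point): Centre (half-way up) of the loose white tile, 120 x 120 x 14 mm, about 0.5 kg, flat on the platter, top 88 mm above the bench; x, y along its edges. Blue painted border along its -x edge. At the start 10 to 22 mm off each fence, up to 5 degrees askew, blue edge to the robot. If it stops askew with one corner on a fence, pushing nearer the lagging end of the edge squares it.
- glaze_bottle: Black bottle with red cap, 48 mm across, 105 mm tall, standing on the bench to the right of the turntable; origin under its foot. To be left alone.
- water_cup: Blue ceramic cup, 72 mm across, 85 mm tall, standing on the bench to the right of the turntable; origin under its foot. To be left alone.
- bud_vase: Small amber glass vase, 72 mm across, 150 mm tall, standing on the bench to the left of the lever; origin under its foot. To be left alone.
- brush: Flat paint brush about 200 mm long, lying on the bench to the left of the lever; origin under it. To be left alone.
Things that resemble listed ones, but are neither listed nor needed, are in the scene too. Of the things shaped like the part that bears tile_centre, the white one is meant.

How it is judged:
On the way, in this order (a step that is already met when the one before it is completed fails the run):
1. The tile lies square against both fences, before the platter has been turned (horizontal distance between tile_centre and platter_centre below 0.004 m and angle between the x axis of tile_centre and the x axis of platter_centre, either way round below 0.045 rad and value of joint platter below 0.1 rad), for 0.2 s.
2. First stroke: the lever is at its far stop with the platter one division (30 degrees) on (value of joint lever above 0.55 rad and value of joint platter between 0.454 and 0.611 rad).
3. The lever is back at rest after the first stroke (value of joint lever below 0.08 rad).
4. Second stroke: the lever is at its far stop with the platter two divisions on (value of joint lever above 0.55 rad and value of joint platter between 0.977 and 1.134 rad).
5. The lever is back at rest after the second stroke (value of joint lever below 0.08 rad).
6. Third stroke: the lever is at its far stop with the platter three divisions on (value of joint lever above 0.55 rad and value of joint platter between 1.501 and 1.658 rad).
At the end, for the whole second after the job is handed in: Platter a quarter turn on (90 degrees, -4/+5), lever back at rest (within 3.5 degrees) and still, tile flat and still on the platter against both fences: its middle within 4 mm of the platter's axis, square within 2.5 degrees (value of joint platter between 1.501 and 1.658 rad and value of joint lever below 0.06 rad and velocity of joint lever between -0.05 and 0.05 rad/s and velocity of joint platter between -0.05 and 0.05 rad/s and horizontal distance between tile_centre and platter_centre below 0.004 m and angle between the x axis of tile_centre and the x axis of platter_centre, either way round below 0.045 rad and z of tile_centre in the frame of platter_centre below 0.01 m and angle between tile_centre's own z axis and vertical below 0.05 rad and linear speed of tile below 0.01 m/s); the robot touches nothing.
It fails at once if A bystander (bottle, cup, vase or brush) is moved by more than 25 mm (distance of any of glaze_bottle, water_cup, bud_vase, brush from where it was at the start of the episode above 0.025 m).
It fails at once if A standing bystander is tipped over (angle between any of glaze_bottle, water_cup, bud_vase's own z axis and vertical above 0.4 rad).
It also fails if it takes over 72 s, if anything falls off the work surface, if the arm or the gripper's body presses on something with over 40 N, if the wrist force passes 120 N, or if a joint passes its speed limit or range.

## Working session

There is one attempt and no reset: what is moved stays moved. The work goes in short steps, Python scripts to look and compute and a tool call to move; the robot and the scene stay as the last step left them, time stands still between calls to the robot, and variables do not carry over. Pictures are saved under pics/ and viewed, at most 10 in all, crops included, and the job is handed in when it is done.

Besides the shell and the picture viewer there is one more tool, called after "Emit:" by a JSON object that holds its "api" and its "payload", one argument or row to a line. arm_command: Moves the arm, as the interface text tells. Its arguments: {"type":"object","properties":{"fingers":{"type":"array","items":{"type":"number"}},"travel":{"type":"array","items":{"type":"array","items":{"type":"number"}}},"dr":{"type":"array","items":{"type":"array","items":{"type":"number"}}},"squeeze":{"type":"number"}},"required":["fingers","travel","dr"]}

```bash
mkdir -p pics; ls; python3 - <<'E'
from cell import *
import cv2
s=observe();print(s['time'],s['tool_pos'],s['tool_rot'],s['opening'])
for n in('top','side'):
    c=read_camera(n);cv2.imwrite(f'pics/{n}0.png',c['color']);print(n,c['fx'],c['cx'],c['cy'],c['k1'],c['R'].round(3).tolist(),c['t'])
E
```

```text
pics
0.0 [ 0.1474569  -0.50335777  0.18903346] [-3.14001471e+00 -2.31329826e-04  2.84789630e-01] 0.09217808450522984
top 488.49603928200486 280.1653536906146 209.26104128345867 -0.13791768183926548 [[0.025, -1.0, 0.006], [-0.998, -0.025, -0.063], [0.063, -0.004, -0.998]] [0.00203067 0.47955577 1.37453738]
side 456.2602902334118 272.1376336030014 222.25371026732716 -0.04652871873697083 [[-0.974, -0.228, -0.004], [-0.124, 0.546, -0.829], [0.191, -0.806, -0.56]] [0.4843307  0.12260636 1.06144623]
```

View pics/top0.png

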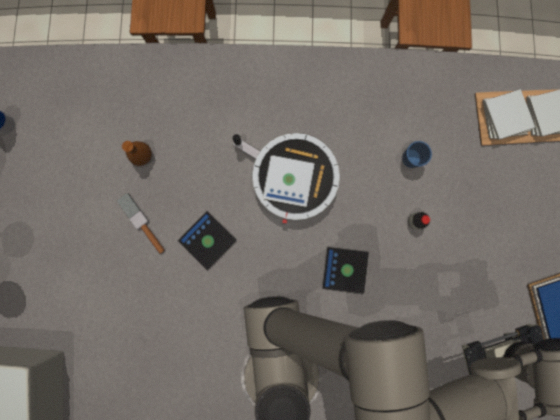

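View pics/side0.png

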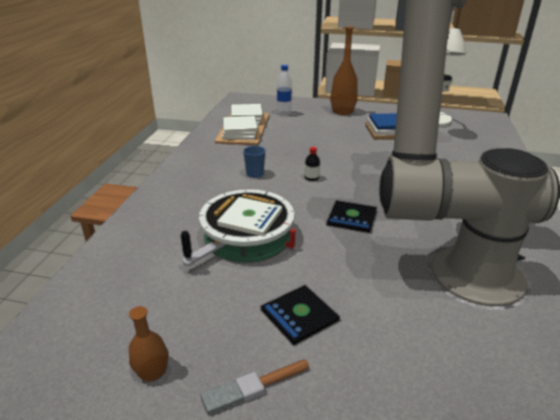

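The top view shows the white tile at about (289,182), with the fences at (301,153) and (319,181). The lever grip is at (238,140) and the pointer at (286,219). The vase is at (137,152), the brush at (145,225), the cup at (417,154) and the bottle at (421,220).
Things that could be taken for the tile: the dark tiles at (207,241) and (346,270), and the paper stacks at (510,115) and (548,112). I choose the white one on the platter.

```bash
cat > h.py <<'E'
from cell import *
import cv2, numpy as np
def ray(c,uv):
    K=np.array([[c['fx'],0,c['cx']],[0,c['fy'],c['cy']],[0,0,1.]])
    p=cv2.undistortPoints(np.array(uv,float).reshape(-1,1,2),K,np.array([c['k1'],0,0,0.]))[:,0]
    return np.c_[p,np.ones(len(p))]@c['R'], -c['R'].T@c['t']
def onz(c,uv,z):
    d,o=ray(c,uv); return (o+d*((z-o[2])/d[:,2])[:,None])[:,:2]
def pix(c,X):
    K=np.array([[c['fx'],0,c['cx']],[0,c['fy'],c['cy']],[0,0,1.]])
    return cv2.projectPoints(np.array(X,float).reshape(-1,3),cv2.Rodrigues(c['R'])[0],c['t'],K,np.array([c['k1'],0,0,0.]))[0][:,0]
def comps(m,amin=15):
    n,l,st,ce=cv2.connectedComponentsWithStats(m.astype(np.uint8))
    return [(st[i,4],ce[i].round(1),l==i) for i in range(1,n) if st[i,4]>=amin]
def tile(c,ctr=(289,182)):
    """tile rect from white+blue+green top, on z=.088"""
    hsv=cv2.cvtColor(c['color'],cv2.COLOR_BGR2HSV)
    return hsv
E
python3 - <<'E'
from h import *
c=read_camera('top');im=c['color'];hsv=cv2.cvtColor(im,cv2.COLOR_BGR2HSV)
H,S,V=[hsv[...,i].astype(int) for i in range(3)]
roi=np.zeros(H.shape,bool);roi[120:235,225:350]=1
print('brass');
for a,ce,m in comps(roi&(H>10)&(H<28)&(S>120)&(V>90)):
    u=np.argwhere(m)[:,::-1];p=onz(c,u,.083);r=cv2.minAreaRect(p.astype(np.float32)*1000);print(a,ce,r)
print('red')
for a,ce,m in comps(roi&((H<8)|(H>172))&(S>110),4): print(a,ce,onz(c,[ce],.06))
print('white')
for a,ce,m in comps(roi&(S<50)&(V>150),30):
    u=np.argwhere(m)[:,::-1];r=cv2.minAreaRect((onz(c,u,.088)*1000).astype(np.float32));print(a,ce,r)
    if abs(ce[0]-296)<6 and a>100:
        hull=cv2.convexHull((onz(c,u,.074)*1000).astype(np.float32));print('circ',cv2.minEnclosingCircle(hull),cv2.fitEllipse(hull))
print('blue')
for a,ce,m in comps(roi&(H>95)&(H<130)&(S>80)): print(a,ce,onz(c,[ce],.088))
print('dark grip')
for a,ce,m in comps(roi&(V<60)): print(a,ce,onz(c,[ce],.1))
cv2.imwrite('pics/crop.png',cv2.resize(im[120:235,220:360],None,fx=5,fy=5,interpolation=cv2.INTER_CUBIC))
E
```

```text
brass
101 [298.4 152. ] ((633.3218383789062, -30.445087432861328), (74.21338653564453, 10.082948684692383), 77.34977722167969)
70 [318.6 180.7] ((555.4306030273438, -88.07664489746094), (9.244430541992188, 56.547264099121094), 77.13997650146484)
red
14 [284.4 220.7] [[0.44532117 0.00187901]]
white
3161 [289.8 176.3] ((566.3128051757812, -20.5634765625), (235.46768188476562, 246.1015625), 12.146491050720215)
blue
84 [284.3 197.5] [[0.50684166 0.00406197]]
dark grip
58 [236.6 139.5] [[0.65995188 0.13696175]]
1427 [302.8 167.9] [[ 0.586946  -0.0435812]]
49 [279.9 204.9] [[0.48565496 0.01547732]]
16 [226.6 232.8] [[0.40752195 0.15565982]]
```

View pics/crop.png

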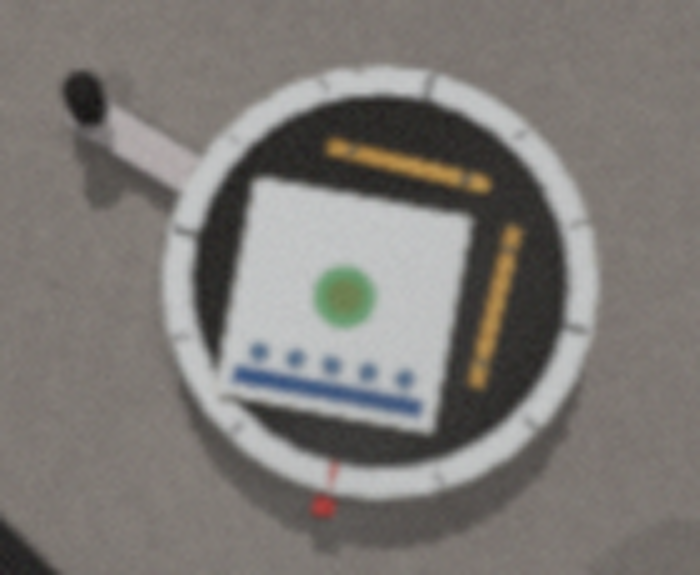

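The crop confirms the white tile with its blue border to the robot, corners at about crop (255,178), (472,213), (435,434) and (217,398). The rim is centred near crop (381,283), and the fences are on the far and right sides.

```bash
python3 - <<'E'
from h import *
c=read_camera('top')
f=lambda q:np.array(q)/5.+[220,120]-.4
o=onz(c,f([[381,283]]),.074)[0]
T=onz(c,f([[255,178],[472,213],[435,434],[217,398]]),.088)
rim=onz(c,f([[163,283],[599,283],[381,67],[381,499]]),.074)
print('axis',o,'rim',rim.round(4).tolist(),rim.mean(0));print('tile',T.round(4).tolist(),T.mean(0))
F=onz(c,f([[328,148],[490,185],[516,228],[478,386]]),.083)
d=F[0]-F[1];print('fence yaw',np.degrees(np.arctan2(d[1],d[0]))-90);d=F[2]-F[3];print(np.degrees(np.arctan2(d[1],d[0])))
yaw=np.radians(-12.8);R=np.array([[np.cos(yaw),-np.sin(yaw)],[np.sin(yaw),np.cos(yaw)]])
for nm,P in(('F',F),('T',T),('Tc',T.mean(0)[None])):
    print(nm,((P-rim.mean(0))@R*1000).round(1).tolist())
d=T[1]-T[2];print('tile yaw',np.degrees(np.arctan2(d[1],d[0])))
ax=onz(c,f([[85,85]]),.115);print('grip top',ax)
print('vase',onz(c,[[130,147]],.15),onz(c,[[141,155]],.03),'pointer',onz(c,f([[322,507]]),.06))
E
```

```text
axis [ 0.56739696 -0.02616327] rim [[0.5643, 0.0932], [0.5707, -0.1459], [0.6876, -0.0235], [0.4491, -0.0289]] [ 0.56793394 -0.02627788]
tile [[0.6213, 0.0441], [0.6052, -0.0743], [0.4843, -0.0567], [0.5008, 0.0614]] [ 0.55289578 -0.00636738]
fence yaw -11.462262263556369
-12.367444740111438
F [[63.2, 46.2], [65.3, -44.6], [45.8, -64.0], [-43.3, -64.7]]
T [[36.4, 80.5], [47.0, -38.6], [-74.8, -48.2], [-84.9, 70.6]]
Tc [[-19.1, 16.1]]
tile yaw -8.29199652609073
grip top [[0.66474782 0.13588538]]
vase [[0.62458488 0.41292439]] [[0.62411864 0.41695305]] pointer [[0.44446859 0.002958  ]]
```

```bash
cat >> h.py <<'E'
AX=np.array([.568,-.0263]); YAW=-12.4
def tt(x,y):
    a=np.radians(YAW); return AX+np.array([[np.cos(a),-np.sin(a)],[np.sin(a),np.cos(a)]])@[x,y]
def go(x,y,z,yaw):
    s=observe();w=tt(x,y);t=np.array(s['tool_pos']);y0=s['tool_rot'][2]
    d=np.array([*w,z])-t;c,n=np.cos(y0),np.sin(y0)
    print('world',w.round(4),'travel',np.round([c*d[0]+n*d[1],n*d[0]-c*d[1],-d[2]],4),'dz',round(-(yaw-np.degrees(y0)),1))
def where():
    s=observe();a=np.radians(YAW);p=np.array(s['tool_pos'])
    print('t',round(s['time'],2),'tt',(np.array([[np.cos(a),np.sin(a)],[-np.sin(a),np.cos(a)]])@(p[:2]-AX)).round(4),'z',p[2].round(4),'yaw',np.degrees(s['tool_rot'][2]).round(1),'F',np.round(s['contact_force'],1))
E
python3 -c "
from h import *
go(-.105,.010,.16,YAW)"
```

```text
world [0.4676 0.006 ] travel [ 0.4504 -0.3992  0.0293] dz 28.7
```

Emit:
{"api": "arm_command", "payload": {
  "fingers": [-1, -1, -1, -1, -1, -1, -1, -1],
  "travel": [
    [0.03, -0.027, 0],
    [0.06, -0.053, 0],
    [0.09, -0.08, 0],
    [0.12, -0.107, 0],
    [0.15, -0.133, 0],
    [0.18, -0.16, 0],
    [0.21, -0.187, 0],
    [0.225, -0.2, 0]
  ],
  "dr": [
    [0, 0, 3],
    [0, 0, 6],
    [0, 0, 9],
    [0, 0, 12],
    [0, 0, 16],
    [0, 0, 20],
    [0, 0, 25],
    [0, 0, 28.7]
  ]
}}

```text
time: 0.87
tool_pos: [0.3082, -0.2451, 0.1897]
tool_rot: [-3.14, -0.0, -0.219]
contact_force: [0.3, 0.3, 0.3]
opening: 0.0918
grip_force: 0.0
```

```bash
python3 -c "
from h import *
where();go(-.105,.010,.16,YAW)"
```

```text
t 0.87 tt [-0.2067 -0.2695] z 0.1897 yaw -12.5 F [0.3 0.3 0.3]
world [0.4676 0.006 ] travel [ 0.1011 -0.2797  0.0297] dz -0.1
```

Emit:
{"api": "arm_command", "payload": {
  "fingers": [-1, -1, -1, -1, -1, -1, -1, -1],
  "travel": [
    [0.013, -0.035, 0],
    [0.026, -0.07, 0],
    [0.039, -0.105, 0],
    [0.052, -0.14, 0],
    [0.065, -0.175, 0],
    [0.078, -0.21, 0],
    [0.09, -0.245, 0.015],
    [0.1, -0.279, 0.03]
  ],
  "dr": [
    [0, 0, 0],
    [0, 0, 0],
    [0, 0, 0],
    [0, 0, 0],
    [0, 0, 0],
    [0, 0, 0],
    [0, 0, 0],
    [0, 0, 0]
  ]
}}

```text
time: 1.53
tool_pos: [0.4663, 0.0042, 0.16]
tool_rot: [-3.142, -0.003, -0.216]
contact_force: [0.7, -0.9, -0.8]
opening: 0.092
grip_force: 0.0
```

```bash
python3 -c "
from h import *
where();go(-.105,.010,.079,YAW)
c=read_camera('top');cv2.imwrite('pics/a.png',cv2.resize(c['color'][100:300,180:400],None,fx=3,fy=3))
print(pix(c,[[*tt(-.105,-.055),.0791],[*tt(-.105,.075),.079]]))
where();go(-.105,.010,.079,YAW)"
```

```text
t 1.53 tt [-0.1058  0.0079] z 0.16 yaw -12.4 F [ 0.7 -0.9 -0.8]
world [0.4676 0.006 ] travel [ 0.0008 -0.0021  0.081 ] dz 0.0
[[306.44930319 217.9063741 ]
 [259.92607776 206.45689263]]
t 1.58 tt [-0.1067  0.0127] z 0.1567 yaw -12.2 F [ 0.   4.  -2.4]
world [0.4676 0.006 ] travel [0.0017 0.0027 0.0777] dz 0.2
```

View pics/a.png

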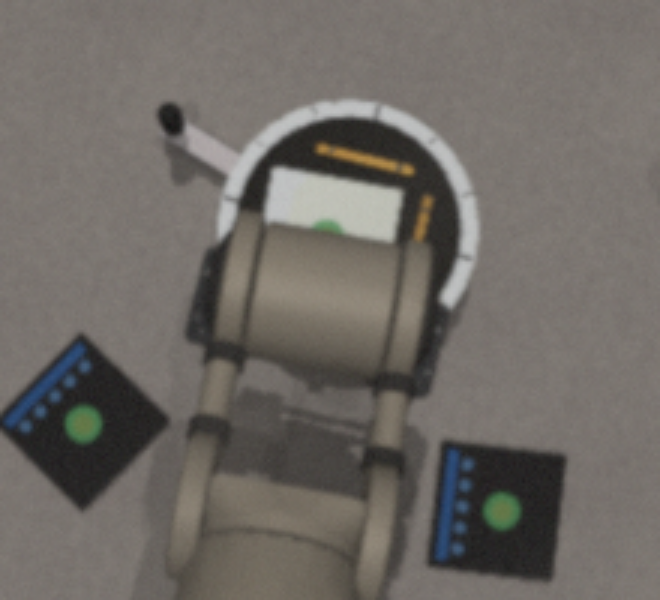

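The wrist now hangs over the near rim. The tile's far part still shows at picture (335,205), untouched. I'll lower behind the blue edge.

Emit:
{"api": "arm_command", "payload": {
  "fingers": [-1, -1, -1, -1, -1, -1, -1],
  "travel": [
    [0, 0, 0],
    [0, 0, 0.02],
    [0, 0, 0.04],
    [0, 0, 0.06],
    [0, 0, 0.07],
    [0, 0, 0.078],
    [0, 0, 0.078]
  ],
  "dr": [
    [0, 0, 0],
    [0, 0, 0],
    [0, 0, 0],
    [0, 0, 0],
    [0, 0, 0],
    [0, 0, 0],
    [0, 0, 0]
  ]
}}

```text
time: 2.17
tool_pos: [0.4638, 0.0016, 0.0807]
tool_rot: [3.141, 0.002, -0.217]
contact_force: [0.6, 0.6, 0.1]
opening: 0.0919
grip_force: 0.0
```

```bash
python3 -c "
from h import *
where();go(-.075,.010,.079,YAW)
"
```

```text
t 2.17 tt [-0.1078  0.0049] z 0.0807 yaw -12.4 F [0.6 0.6 0.1]
world [ 4.969e-01 -4.000e-04] travel [ 0.0328 -0.0052  0.0017] dz -0.0
```

Emit:
{"api": "arm_command", "payload": {
  "fingers": [-1, -1, -1, -1, -1, -1, -1, -1],
  "travel": [
    [0.004, -0.003, 0.001],
    [0.008, -0.005, 0.001],
    [0.012, -0.005, 0.001],
    [0.016, -0.005, 0.001],
    [0.02, -0.005, 0.001],
    [0.024, -0.005, 0.001],
    [0.028, -0.005, 0.001],
    [0.031, -0.005, 0.001]
  ],
  "dr": [
    [0, 0, 0],
    [0, 0, 0],
    [0, 0, 0],
    [0, 0, 0],
    [0, 0, 0],
    [0, 0, 0],
    [0, 0, 0],
    [0, 0, 0]
  ]
}}

```text
time: 2.83
tool_pos: [0.4967, 0.0004, 0.0808]
tool_rot: [3.142, -0.0, -0.216]
contact_force: [0.3, 0.2, 0.1]
opening: 0.0918
grip_force: 0.0
```

```bash
python3 -c "
from h import *
where()
"
```

```text
t 2.83 tt [-0.0754  0.0108] z 0.0808 yaw -12.4 F [0.3 0.2 0.1]
```

Emit:
{"api": "arm_command", "payload": {
  "fingers": [-1, -1, -1, -1],
  "travel": [
    [0.001, 0, 0.001],
    [0.002, 0, 0.001],
    [0.003, 0, 0.001],
    [0.004, 0, 0.001]
  ],
  "dr": [
    [0, 0, 0],
    [0, 0, 0],
    [0, 0, 0],
    [0, 0, 0]
  ]
}}

```text
time: 3.17
tool_pos: [0.4999, -0.0002, 0.0796]
tool_rot: [3.142, 0.0, -0.216]
contact_force: [1.1, -0.1, -0.3]
opening: 0.0918
grip_force: 0.0
```

```bash
python3 -c "
from h import *
where()
c=read_camera('side');cv2.imwrite('pics/b.png',cv2.resize(c['color'][140:280,160:330],None,fx=4,fy=4,interpolation=cv2.INTER_CUBIC))
"
```

```text
t 3.17 tt [-0.0721  0.0108] z 0.0796 yaw -12.4 F [ 1.1 -0.1 -0.3]
```

View pics/b.png

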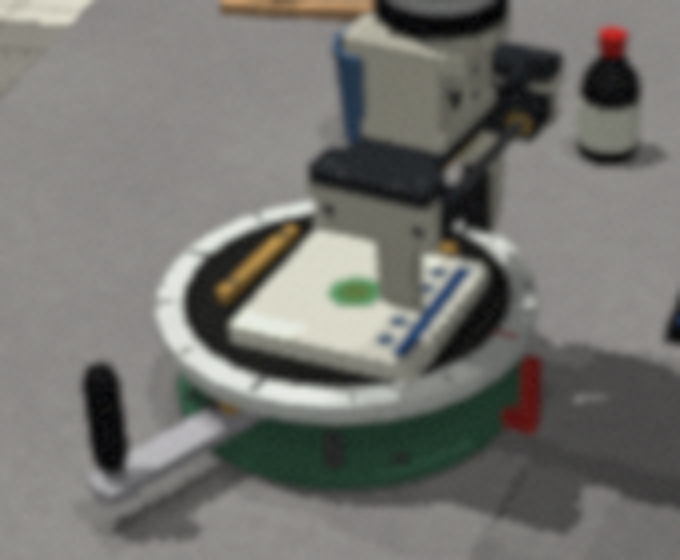

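The picture shows the left finger's foot near (400,305), which looks as if it is over the tile. I'll check that by projection.

```bash
python3 -c "
from h import *
where()
c=read_camera('side')
q=[(*tt(-.072,.011+y),.0796) for y in (.046,.065,-.046,-.065)]
print(((pix(c,q)-[160,140])*4).round())
print(observe()['tool_rot'],observe()['tool_pos'])
print('cam',-c['R'].T@c['t'])
print('axis',((pix(c,[(*AX,.074)])-[160,140])*4).round())
f=lambda q:np.array(q)/4.+[160,140]-.4
print('tile corners',[((p-AX)@np.array([[np.cos(-.2164),-np.sin(-.2164)],[np.sin(-.2164),np.cos(-.2164)]])).round(4) for p in onz(c,f([[325,228],[232,325],[405,364],[490,268]]),.088)])
d=c['z_map'];
for u,v in((400,290),(400,250),(350,300)): 
  U,V=f((u,v)).round().astype(int);z=d[V,U];r,o=ray(c,[(U,V)]);print(u,v,(o+r[0]*z).round(3))
"
```

```text
t 3.22 tt [-0.0718  0.0108] z 0.0797 yaw -12.4 F [-0.1 -0.2 -0.6]
[[410. 359.]
 [396. 376.]
 [476. 283.]
 [488. 268.]]
[ 3.14148533e+00 -2.92720377e-05 -2.16127890e-01] [ 5.00084745e-01 -3.01992964e-04  7.96938108e-02]
cam [0.28444999 0.89933191 0.69754353]
axis [[348. 291.]]
tile corners [array([ 0.041 , -0.0429]), array([0.0367, 0.0805]), array([-0.0755,  0.0725]), array([-0.0766, -0.0441])]
400 290 [0.51  0.062 0.14 ]
400 250 [0.503 0.088 0.183]
350 300 [0.559 0.006 0.089]
```

```bash
python3 -c "
from h import *
c=read_camera('side');d=c['z_map']
U=260
for U in (259,):
  for V in range(196,240,2):
    r,o=ray(c,[(U,V)]);print(U,V,(U-160)*4,(V-140)*4,(o+r[0]*d[V,U]).round(3),c['color'][V,U])
c=read_camera('top');d=c['z_map'];print(d[176,296], pix(c,[(*AX,.074)]))
"
```

```text
259 196 396 224 [0.504 0.09  0.199] [100 109 110]
259 198 396 232 [0.506 0.086 0.192] [ 98 108 109]
259 200 396 240 [0.506 0.084 0.186] [ 99 109 111]
259 202 396 248 [0.512 0.063 0.167] [ 98 108 109]
259 204 396 256 [0.512 0.063 0.162] [ 95 106 106]
259 206 396 264 [0.512 0.064 0.157] [ 97 106 108]
259 208 396 272 [0.513 0.062 0.15 ] [ 96 105 106]
259 210 396 280 [0.513 0.061 0.145] [ 96 106 107]
259 212 396 288 [0.513 0.063 0.14 ] [ 97 106 108]
259 214 396 296 [0.513 0.062 0.135] [ 96 104 106]
259 216 396 304 [0.515 0.053 0.123] [135 145 147]
259 218 396 312 [0.527 0.01  0.088] [171 178 175]
259 220 396 320 [0.525 0.019 0.088] [132 118 105]
259 222 396 328 [0.523 0.026 0.087] [174 183 183]
259 224 396 336 [0.521 0.036 0.088] [169 175 172]
259 226 396 344 [0.519 0.043 0.088] [139 130 121]
259 228 396 352 [0.516 0.053 0.089] [117 106  97]
259 230 396 360 [0.515 0.059 0.088] [126 135 134]
259 232 396 368 [0.514 0.061 0.083] [120 130 130]
259 234 396 376 [0.514 0.063 0.08 ] [118 126 126]
259 236 396 384 [0.514 0.064 0.074] [147 152 150]
259 238 396 392 [0.511 0.075 0.076] [160 165 162]
0.9375476 [[295.85482862 175.98279012]]
```

```bash
python3 -c "
from h import *
a=cv2.imread('pics/side0.png');c=read_camera('side');b=c['color']
out=np.vstack([cv2.resize(x[185:245,190:310],None,fx=5,fy=5,interpolation=cv2.INTER_CUBIC)[:300] for x in (a,b)])
cv2.imwrite('pics/c.png',out)
for r in (216,222,228): print(r,[ (u,int(a[r,u].mean()),int(b[r,u].mean())) for u in range(212,232,2)])
# finger tip depth edge, several columns
d=c['z_map']
for U in (256,259,262):
  for V in (213,214,215,216,217,218):
    q,o=ray(c,[(U,V)]);print(U,V,(o+q[0]*d[V,U]).round(3))
"
```

```text
216 [(212, 28, 32), (214, 35, 34), (216, 40, 37), (218, 35, 34), (220, 102, 102), (222, 193, 183), (224, 222, 210), (226, 224, 210), (228, 223, 212), (230, 223, 209)]
222 [(212, 29, 33), (214, 28, 35), (216, 58, 58), (218, 135, 141), (220, 160, 167), (222, 182, 189), (224, 196, 206), (226, 210, 219), (228, 219, 226), (230, 221, 228)]
228 [(212, 154, 160), (214, 85, 92), (216, 45, 46), (218, 32, 29), (220, 29, 31), (222, 32, 35), (224, 37, 42), (226, 61, 60), (228, 69, 74), (230, 89, 92)]
256 213 [0.521 0.06  0.134]
256 214 [0.521 0.06  0.132]
256 215 [0.522 0.054 0.126]
256 216 [0.537 0.002 0.087]
256 217 [0.536 0.007 0.087]
256 218 [0.535 0.01  0.087]
259 213 [0.513 0.061 0.137]
259 214 [0.513 0.061 0.134]
259 215 [0.513 0.06  0.131]
259 216 [0.515 0.053 0.123]
259 217 [0.528 0.007 0.089]
259 218 [0.527 0.011 0.088]
262 213 [0.506 0.063 0.139]
262 214 [0.506 0.063 0.136]
262 215 [0.506 0.062 0.133]
262 216 [0.505 0.064 0.131]
262 217 [0.508 0.053 0.121]
262 218 [0.52  0.009 0.088]
```

View pics/c.png

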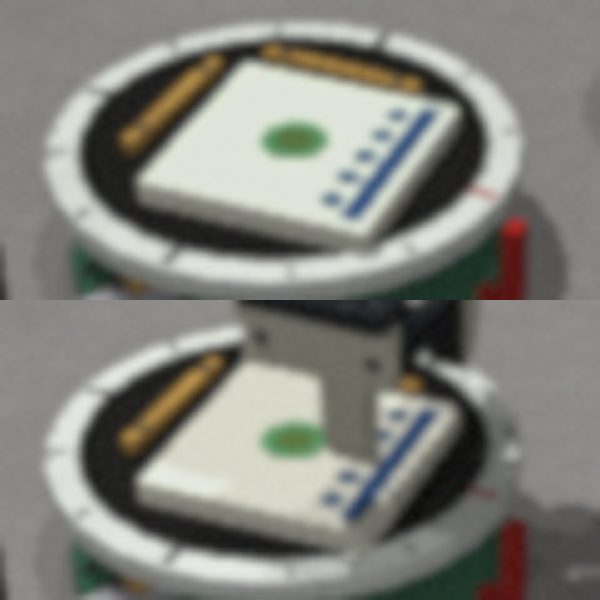

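The tile has not moved. Both panels show its left corner at the same place, (140,185). The fingertip is at about z 0.128 although the reported TCP is 0.080, so the fingers really end about 48 mm higher than reported. I'll back off, go lower and re-measure.

Emit:
{"api": "arm_command", "payload": {
  "fingers": [-1, -1, -1, -1, -1, -1, -1, -1],
  "travel": [
    [-0.012, 0, 0],
    [-0.024, 0, 0],
    [-0.034, 0, 0],
    [-0.034, 0, 0.01],
    [-0.034, 0, 0.02],
    [-0.034, 0, 0.028],
    [-0.034, 0, 0.028],
    [-0.034, 0, 0.028]
  ],
  "dr": [
    [0, 0, 0],
    [0, 0, 0],
    [0, 0, 0],
    [0, 0, 0],
    [0, 0, 0],
    [0, 0, 0],
    [0, 0, 0],
    [0, 0, 0]
  ]
}}

```text
time: 4.08
tool_pos: [0.4666, 0.007, 0.0515]
tool_rot: [3.141, 0.001, -0.216]
contact_force: [0.0, 0.6, -0.2]
opening: 0.0917
grip_force: 0.0
```

```bash
cat >> h.py <<'E'
def tip():
    """left finger's outer face in the side view's depth: world points near tool, lowest z"""
    s=observe();p=np.array(s['tool_pos']);y=s['tool_rot'][2]
    c=read_camera('side');d=c['z_map'];v,u=np.nonzero(d>0)
    r,o=ray(c,np.c_[u,v]);P=o+r*d[v,u][:,None]
    q=P-p;a=np.c_[np.cos(y)*q[:,0]+np.sin(y)*q[:,1],np.sin(y)*q[:,0]-np.cos(y)*q[:,1]]
    m=(abs(a[:,0])<.03)&(abs(abs(a[:,1])-.0635)<.006)&(P[:,2]>.094)&(P[:,2]<p[2]+.09)
    if m.sum(): print('finger pts',m.sum(),'zmin',np.sort(P[m,2])[:4].round(4),'off',(np.sort(P[m,2])[:4].mean()-p[2]).round(4),'toolx range',a[m,0].min().round(4),a[m,0].max().round(4),'tooly',np.median(a[m,1]).round(4))
E
python3 -c "
from h import *
where();tip()"
```

```text
t 4.08 tt [-0.1062  0.0108] z 0.0515 yaw -12.4 F [ 0.   0.6 -0.2]
finger pts 145 zmin [0.097  0.0973 0.1008 0.1017] off 0.0477 toolx range -0.0117 0.012 tooly -0.0631
```

Emit:
{"api": "arm_command", "payload": {
  "fingers": [-1, -1, -1, -1, -1],
  "travel": [
    [0, 0, 0.005],
    [0, 0, 0.01],
    [0, 0, 0.014],
    [0, 0, 0.017],
    [0, 0, 0.017]
  ],
  "dr": [
    [0, 0, 0],
    [0, 0, 0],
    [0, 0, 0],
    [0, 0, 0],
    [0, 0, 0]
  ]
}}

```text
time: 4.55
tool_pos: [0.467, 0.007, 0.0369]
tool_rot: [3.141, -0.001, -0.216]
contact_force: [-8.9, 0.5, 27.5]
opening: 0.0916
grip_force: 13.8
```

Emit:
{"api": "arm_command", "payload": {
  "fingers": [-1, -1, -1, -1, -1, -1, -1, -1],
  "travel": [
    [0.004, 0, 0],
    [0.008, 0, 0],
    [0.012, 0, 0],
    [0.016, 0, 0],
    [0.02, 0, 0],
    [0.024, 0, 0],
    [0.027, 0, 0],
    [0.03, 0, 0]
  ],
  "dr": [
    [0, 0, 0],
    [0, 0, 0],
    [0, 0, 0],
    [0, 0, 0],
    [0, 0, 0],
    [0, 0, 0],
    [0, 0, 0],
    [0, 0, 0]
  ]
}}

```text
time: 5.22
tool_pos: [0.4828, 0.0039, 0.0367]
tool_rot: [3.141, 0.026, -0.214]
contact_force: [-45.4, 9.5, 63.4]
opening: 0.0915
grip_force: 32.8
```

```bash
python3 -c "
from h import *
where();c=read_camera('side')
cv2.imwrite('pics/d.png',cv2.resize(c['color'][160:270,180:320],None,fx=5,fy=5,interpolation=cv2.INTER_CUBIC))"
```

```text
t 5.22 tt [-0.0896  0.0112] z 0.0367 yaw -12.3 F [-45.4   9.5  63.4]
```

View pics/d.png

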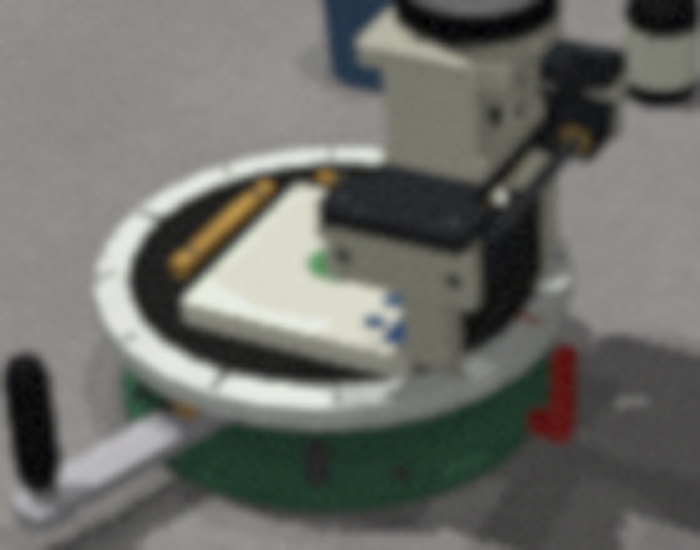

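The finger is down behind the tile at picture (430,365). It bottomed on the platter at reported z of about 0.037, so the real offset at the tip is about 37 mm. I'll release upwards straight away.

Emit:
{"api": "arm_command", "payload": {
  "fingers": [-1, -1, -1, -1],
  "travel": [
    [-0.01, 0, -0.003],
    [-0.016, 0, -0.006],
    [-0.016, 0, -0.01],
    [-0.016, 0, -0.01]
  ],
  "dr": [
    [0, 0, 0],
    [0, 0, 0],
    [0, 0, 0],
    [0, 0, 0]
  ]
}}

```text
time: 5.6
tool_pos: [0.4813, 0.0039, 0.0453]
tool_rot: [3.142, -0.002, -0.216]
contact_force: [-0.1, -0.5, 0.2]
opening: 0.0919
grip_force: 0.0
```

```bash
python3 -c "
from h import *
where();print(observe()['tool_rot'])
c=read_camera('side');d=c['z_map']
s=observe();p=np.array(s['tool_pos']);y=s['tool_rot'][2]
v,u=np.nonzero(d>0);r,o=ray(c,np.c_[u,v]);P=o+r*d[v,u][:,None];q=P-p
a=np.c_[np.cos(y)*q[:,0]+np.sin(y)*q[:,1],np.sin(y)*q[:,0]-np.cos(y)*q[:,1]]
for k in range(-65,-50,1): pass
m=(abs(a[:,0])<.006)&(abs(a[:,1]+.063)<.008)&(P[:,2]>.06)
i=np.argsort(P[m,2]);print(np.c_[a[m],P[m,2],u[m],v[m]][i][:14].round(4))
"
```

```text
t 5.6 tt [-0.0911  0.0108] z 0.0453 yaw -12.4 F [-0.1 -0.5  0.2]
[ 3.14158667e+00 -1.73756182e-03 -2.16128993e-01]
[[-2.30e-03 -6.09e-02  6.01e-02  2.68e+02  2.42e+02]
 [ 1.70e-03 -6.87e-02  6.12e-02  2.65e+02  2.43e+02]
 [ 3.80e-03 -6.97e-02  6.12e-02  2.64e+02  2.43e+02]
 [-4.00e-03 -5.89e-02  6.22e-02  2.69e+02  2.41e+02]
 [-2.00e-03 -6.01e-02  6.24e-02  2.68e+02  2.41e+02]
 [ 2.20e-03 -6.75e-02  6.32e-02  2.65e+02  2.42e+02]
 [-5.00e-04 -6.24e-02  6.35e-02  2.67e+02  2.41e+02]
 [-2.40e-03 -6.63e-02  6.38e-02  2.67e+02  2.42e+02]
 [-4.00e-04 -6.74e-02  6.39e-02  2.66e+02  2.42e+02]
 [ 5.00e-04 -6.57e-02  6.53e-02  2.66e+02  2.41e+02]
 [-4.30e-03 -5.95e-02  6.57e-02  2.69e+02  2.40e+02]
 [-2.70e-03 -6.15e-02  6.65e-02  2.68e+02  2.40e+02]
 [ 1.80e-03 -6.82e-02  6.66e-02  2.65e+02  2.41e+02]
 [ 3.40e-03 -7.03e-02  6.75e-02  2.64e+02  2.41e+02]]
```

Emit:
{"api": "arm_command", "payload": {
  "fingers": [-1, -1, -1, -1, -1, -1],
  "travel": [
    [0, 0, 0.003],
    [0.002, 0, 0.003],
    [0.005, 0, 0.003],
    [0.008, 0, 0.003],
    [0.011, 0, 0.003],
    [0.011, 0, 0.003]
  ],
  "dr": [
    [0, 0, 0],
    [0, 0, 0],
    [0, 0, 0],
    [0, 0, 0],
    [0, 0, 0],
    [0, 0, 0]
  ]
}}

```text
time: 6.15
tool_pos: [0.4917, 0.0015, 0.0414]
tool_rot: [3.141, 0.0, -0.216]
contact_force: [-0.5, 0.2, 0.7]
opening: 0.0919
grip_force: 0.1
```

```bash
cat >> h.py <<'E'
def tileside():
    """tile corners in turntable frame from the side view: white mask on z=.088"""
    c=read_camera('side');d=c['z_map'];v,u=np.nonzero(d>0)
    r,o=ray(c,np.c_[u,v]);P=o+r*d[v,u][:,None];a=np.radians(YAW)
    q=(P[:,:2]-AX)@np.array([[np.cos(a),-np.sin(a)],[np.sin(a),np.cos(a)]])
    m=(abs(P[:,2]-.088)<.004)&(np.hypot(*q.T)<.118)
    t=q[m]
    for lo in (-.05,-.03,0.,.02):
        k=(t[:,0]>lo)&(t[:,0]<lo+.02); 
        if k.any(): print('x',lo,'y',np.percentile(t[k,1],[1,99]).round(4),end=' | ')
    print()
    for lo in (-.03,0.,.03,.05):
        k=(t[:,1]>lo)&(t[:,1]<lo+.02);
        if k.any(): print('y',lo,'x',np.percentile(t[k,0],[1,99]).round(4),end=' | ')
    print()
E
python3 -c "
from h import *
where();tileside()"
```

```text
t 6.15 tt [-0.0805  0.0108] z 0.0414 yaw -12.4 F [-0.5  0.2  0.7]
x -0.05 y [0.0224 0.0763] | x -0.03 y [0.0225 0.0768] | x 0.0 y [-0.0038  0.0773] | x 0.02 y [-0.0287  0.0759] | 
y -0.03 x [0.0284 0.0657] | y 0.0 x [0.0066 0.0649] | y 0.03 x [-0.0511  0.0527] | y 0.05 x [-0.0904  0.0488] |
```

Emit:
{"api": "arm_command", "payload": {
  "fingers": [-1, -1, -1, -1, -1, -1],
  "travel": [
    [0.002, 0, 0],
    [0.004, 0, 0],
    [0.006, 0, 0],
    [0.008, 0, 0],
    [0.01, 0, 0],
    [0.01, 0, 0]
  ],
  "dr": [
    [0, 0, 0],
    [0, 0, 0],
    [0, 0, 0],
    [0, 0, 0],
    [0, 0, 0],
    [0, 0, 0]
  ]
}}

```text
time: 6.7
tool_pos: [0.5006, -0.0003, 0.0416]
tool_rot: [3.142, 0.002, -0.216]
contact_force: [-4.0, 1.5, 0.6]
opening: 0.0916
grip_force: 1.8
```

```bash
python3 -c "
from h import *
where();tileside()"
```

```text
t 6.7 tt [-0.0714  0.0109] z 0.0416 yaw -12.4 F [-4.   1.5  0.6]
x -0.05 y [0.0314 0.0781] | x -0.03 y [0.0225 0.0762] | x 0.0 y [0.0158 0.0774] | x 0.02 y [-0.0077  0.0774] | 
y -0.03 x [0.0382 0.0637] | y 0.0 x [0.0032 0.0658] | y 0.03 x [-0.0427  0.0596] | y 0.05 x [-0.0821  0.0583] |
```

Emit:
{"api": "arm_command", "payload": {
  "fingers": [-1, -1, -1, -1],
  "travel": [
    [0.001, 0, 0],
    [0.002, 0, 0],
    [0.003, 0, 0],
    [0.003, 0, 0]
  ],
  "dr": [
    [0, 0, 0],
    [0, 0, 0],
    [0, 0, 0],
    [0, 0, 0]
  ]
}}

```text
time: 7.08
tool_pos: [0.5005, -0.0003, 0.0415]
tool_rot: [3.141, 0.007, -0.216]
contact_force: [-13.3, 2.4, 8.9]
opening: 0.0919
grip_force: 6.7
```

```bash
python3 -c "
from h import *
where()"
```

```text
t 7.08 tt [-0.0715  0.0109] z 0.0415 yaw -12.4 F [-13.3   2.4   8.9]
```

The tile is against the far fence: motion stopped with 13 N. Next I'll move to the +y side.

Emit:
{"api": "arm_command", "payload": {
  "fingers": [-1, -1, -1, -1, -1, -1, -1, -1],
  "travel": [
    [-0.01, 0, 0],
    [-0.025, 0, 0],
    [-0.03, 0, -0.02],
    [-0.03, 0, -0.05],
    [-0.03, 0, -0.07],
    [-0.01, -0.03, -0.07],
    [0.02, -0.06, -0.07],
    [0.05, -0.09, -0.07]
  ],
  "dr": [
    [0, 0, 0],
    [0, 0, 0],
    [0, 0, 0],
    [0, 0, 0],
    [0, 0, -5],
    [0, 0, -12],
    [0, 0, -19],
    [0, 0, -26]
  ]
}}

```text
time: 7.75
tool_pos: [0.5734, 0.0759, 0.1135]
tool_rot: [3.14, -0.005, 0.243]
contact_force: [1.3, 0.5, -0.2]
opening: 0.0918
grip_force: 0.0
```

```bash
python3 -c "
from h import *
where();go(.005,.108,.10,YAW+90)"
```

```text
t 7.75 tt [-0.0167  0.1009] z 0.1135 yaw 13.9 F [ 1.3  0.5 -0.2]
world [0.5961 0.0781] travel [0.0226 0.0033 0.0135] dz -63.7
```

Emit:
{"api": "arm_command", "payload": {
  "fingers": [-1, -1, -1, -1, -1, -1, -1, -1],
  "travel": [
    [0.005, 0, 0],
    [0.01, 0, 0],
    [0.015, 0, 0],
    [0.02, 0, 0],
    [0.022, 0.003, 0],
    [0.022, 0.003, 0],
    [0.022, 0.003, 0],
    [0.022, 0.003, 0]
  ],
  "dr": [
    [0, 0, -7],
    [0, 0, -14],
    [0, 0, -21],
    [0, 0, -28],
    [0, 0, -35],
    [0, 0, -42],
    [0, 0, -49],
    [0, 0, -56]
  ]
}}

```text
time: 8.42
tool_pos: [0.5942, 0.0774, 0.1121]
tool_rot: [3.139, -0.001, 1.221]
contact_force: [-0.2, -0.9, -0.2]
opening: 0.0918
grip_force: 0.0
```

```bash
python3 -c "
from h import *
where();go(.005,.108,.042,YAW+90)"
```

```text
t 8.42 tt [0.0033 0.1069] z 0.1121 yaw 70.0 F [-0.2 -0.9 -0.2]
world [0.5961 0.0781] travel [0.0013 0.0015 0.0701] dz -7.6
```

Emit:
{"api": "arm_command", "payload": {
  "fingers": [-1, -1, -1, -1, -1, -1, -1, -1],
  "travel": [
    [0.002, 0.002, 0],
    [0.002, 0.002, 0.015],
    [0.002, 0.002, 0.03],
    [0.002, 0.002, 0.045],
    [0.002, 0.002, 0.055],
    [0.002, 0.002, 0.062],
    [0.002, 0.002, 0.067],
    [0.002, 0.002, 0.067]
  ],
  "dr": [
    [0, 0, -6],
    [0, 0, -7.6],
    [0, 0, -7.6],
    [0, 0, -7.6],
    [0, 0, -7.6],
    [0, 0, -7.6],
    [0, 0, -7.6],
    [0, 0, -7.6]
  ]
}}

```text
time: 9.08
tool_pos: [0.5954, 0.0786, 0.044]
tool_rot: [-3.141, 0.0, 1.348]
contact_force: [-0.2, -0.9, -0.7]
opening: 0.0918
grip_force: 0.0
```

```bash
python3 -c "
from h import *
where();tileside()"
```

```text
t 9.08 tt [0.0042 0.1084] z 0.044 yaw 77.2 F [-0.2 -0.9 -0.7]
x -0.05 y [-0.062   0.0765] | x -0.03 y [-0.0581  0.0769] | x 0.0 y [0.0489 0.077 ] | x 0.02 y [0.011  0.0768] | 
y -0.03 x [-0.0611 -0.0314] | y 0.0 x [-0.0609  0.065 ] | y 0.03 x [-0.0605  0.06  ] | y 0.05 x [-0.0603  0.0576] |
```

Emit:
{"api": "arm_command", "payload": {
  "fingers": [-1, -1, -1, -1, -1, -1, -1, -1],
  "travel": [
    [-0.005, 0, 0.002],
    [-0.01, 0, 0.002],
    [-0.015, 0, 0.002],
    [-0.019, 0, 0.002],
    [-0.023, 0, 0.002],
    [-0.026, 0, 0.002],
    [-0.029, 0, 0.002],
    [-0.032, 0, 0.002]
  ],
  "dr": [
    [0, 0, 0],
    [0, 0, 0],
    [0, 0, 0],
    [0, 0, 0],
    [0, 0, 0],
    [0, 0, 0],
    [0, 0, 0],
    [0, 0, 0]
  ]
}}

```text
time: 9.8
tool_pos: [0.5887, 0.0476, 0.0431]
tool_rot: [3.141, -0.001, 1.348]
contact_force: [1.0, 3.3, 2.8]
opening: 0.0917
grip_force: 1.8
```

Emit:
{"api": "arm_command", "payload": {
  "fingers": [-1, -1, -1, -1],
  "travel": [
    [-0.002, 0, 0],
    [-0.004, 0, 0],
    [-0.006, 0, 0],
    [-0.006, 0, 0]
  ],
  "dr": [
    [0, 0, 0],
    [0, 0, 0],
    [0, 0, 0],
    [0, 0, 0]
  ]
}}

```text
time: 10.13
tool_pos: [0.5879, 0.043, 0.0431]
tool_rot: [3.14, -0.003, 1.347]
contact_force: [4.1, 9.1, 1.6]
opening: 0.0918
grip_force: 4.8
```

```bash
python3 -c "
from h import *
where();tileside()"
```

```text
t 10.13 tt [0.0046 0.072 ] z 0.0431 yaw 77.2 F [4.1 9.1 1.6]
x -0.05 y [-0.0561  0.0834] | x -0.03 y [0.0331 0.0635] | x 0.0 y [0.012  0.0625] | x 0.02 y [-0.0303  0.0626] | 
y -0.03 x [-0.0607  0.0639] | y 0.0 x [-0.0612  0.0653] | y 0.03 x [-0.0606  0.0596] | y 0.05 x [-0.0598  0.0533] |
```

Emit:
{"api": "arm_command", "payload": {
  "fingers": [-1, -1, -1],
  "travel": [
    [-0.001, 0, 0],
    [-0.002, 0, 0],
    [-0.002, 0, 0]
  ],
  "dr": [
    [0, 0, 0],
    [0, 0, 0],
    [0, 0, 0]
  ]
}}

```text
time: 10.43
tool_pos: [0.5881, 0.0429, 0.0431]
tool_rot: [3.139, -0.006, 1.346]
contact_force: [5.5, 16.3, 0.8]
opening: 0.0916
grip_force: 8.2
```

```bash
python3 -c "
from h import *
where()"
```

```text
t 10.43 tt [0.0047 0.0719] z 0.0431 yaw 77.1 F [ 5.5 16.3  0.8]
```

Seated: at tool y 0.072 it held at 17 N. Next: back off, lift and go over the lever grip.

Emit:
{"api": "arm_command", "payload": {
  "fingers": [-1, -1, -1, -1, -1, -1, -1],
  "travel": [
    [0.01, 0, 0],
    [0.025, 0, 0],
    [0.03, 0, -0.03],
    [0.03, 0, -0.065],
    [0.03, 0, -0.1],
    [0.03, 0, -0.12],
    [0.03, 0, -0.12]
  ],
  "dr": [
    [0, 0, 0],
    [0, 0, 0],
    [0, 0, 0],
    [0, 0, 5],
    [0, 0, 12],
    [0, 0, 17],
    [0, 0, 17]
  ]
}}

```text
time: 11.02
tool_pos: [0.5957, 0.0684, 0.1678]
tool_rot: [3.133, -0.003, 1.047]
contact_force: [1.2, 0.5, -0.2]
opening: 0.0921
grip_force: 0.0
```

```bash
python3 -c "
from h import *
where();go(.0571,.1812,.16,YAW+72.5)
c=read_camera('top');im=c['color'];cv2.imwrite('pics/e.png',cv2.resize(im[110:240,220:360],None,fx=4,fy=4,interpolation=cv2.INTER_CUBIC))
hsv=cv2.cvtColor(im,cv2.COLOR_BGR2HSV);roi=np.zeros(im.shape[:2],bool);roi[125:155,222:250]=1
for a,ce,m in comps(roi&(hsv[...,2]<60),8): print(a,ce,onz(c,[ce],.1))
tileside()"
```

```text
t 11.02 tt [0.0067 0.0984] z 0.1678 yaw 60.0 F [ 1.2  0.5 -0.2]
world [0.6627 0.1384] travel [0.0942 0.023  0.0078] dz -0.1
50 [226.1 150.6] [[0.62888768 0.16432041]]
10 [244.1 152.5] [[0.62481539 0.11551206]]
x -0.05 y [-0.0565  0.0628] | x -0.03 y [-0.0559  0.0625] | x 0.0 y [-0.0566  0.0638] | x 0.02 y [-0.0553  0.0632] | 
y -0.03 x [-0.0607  0.0599] | y 0.0 x [-0.0605  0.0619] | y 0.03 x [-0.0603  0.0605] | y 0.05 x [-0.0587  0.0589] |
```

View pics/e.png

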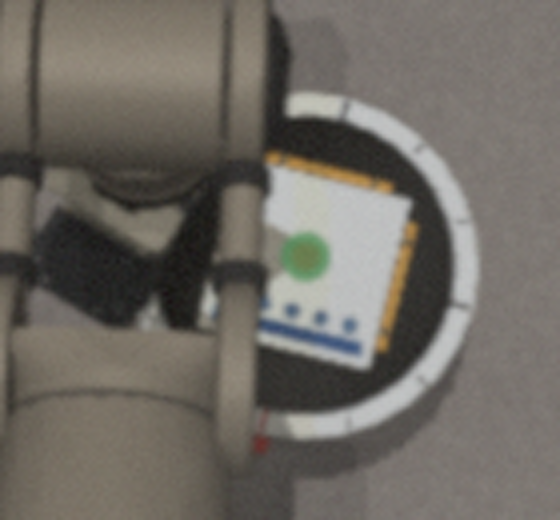

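The tile is snug against both fences, with the gold strips touching its edges at (330,170) and (398,285). Now to the grip.

Emit:
{"api": "arm_command", "payload": {
  "fingers": [-1, -1, -1, -1, -1, -1],
  "travel": [
    [0.03, 0.008, 0],
    [0.06, 0.016, 0],
    [0.08, 0.021, 0],
    [0.093, 0.023, 0],
    [0.093, 0.023, 0],
    [0.093, 0.023, 0]
  ],
  "dr": [
    [0, 0, 0],
    [0, 0, 0],
    [0, 0, 0],
    [0, 0, 0],
    [0, 0, 0],
    [0, 0, 0]
  ]
}}

```text
time: 11.62
tool_pos: [0.6583, 0.1381, 0.16]
tool_rot: [-3.138, 0.003, 1.053]
contact_force: [0.7, 0.1, -0.6]
opening: 0.0917
grip_force: 0.0
```

```bash
python3 -c "
from h import *
where();go(.0571,.1812,.03,YAW+72.5)
c=read_camera('side');im=c['color'];cv2.imwrite('pics/f.png',cv2.resize(im[130:290,140:300],None,fx=3.7,fy=3.7,interpolation=cv2.INTER_CUBIC))"
```

```text
t 11.62 tt [0.0529 0.1799] z 0.16 yaw 60.3 F [ 0.7  0.1 -0.6]
world [0.6627 0.1384] travel [0.0025 0.0036 0.13  ] dz 0.2
```

View pics/f.png

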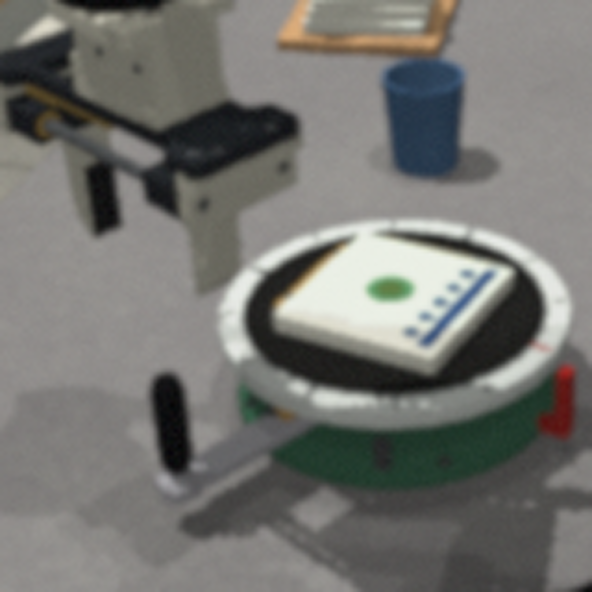

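The fingertips at (105,215) and (208,285) straddle the grip column at (168,385). The tile is seated. Lowering over the grip.

Emit:
{"api": "arm_command", "payload": {
  "fingers": [-1, -1, -1, -1, -1, -1, -1, -1],
  "travel": [
    [0.002, 0.003, 0.02],
    [0.002, 0.003, 0.045],
    [0.002, 0.003, 0.07],
    [0.002, 0.003, 0.09],
    [0.002, 0.003, 0.105],
    [0.002, 0.003, 0.118],
    [0.002, 0.003, 0.128],
    [0.002, 0.003, 0.128]
  ],
  "dr": [
    [0, 0, 0],
    [0, 0, 0],
    [0, 0, 0],
    [0, 0, 0],
    [0, 0, 0],
    [0, 0, 0],
    [0, 0, 0],
    [0, 0, 0]
  ]
}}

```text
time: 12.33
tool_pos: [0.6609, 0.1373, 0.0321]
tool_rot: [-3.138, 0.003, 1.05]
contact_force: [-0.8, 0.7, 0.2]
opening: 0.092
grip_force: 0.0
```

```bash
python3 -c "
from h import *
where();go(.0571,.1812,.03,YAW+72.5)
c=read_camera('side');im=c['color'];cv2.imwrite('pics/g.png',cv2.resize(im[160:290,150:280],None,fx=4.5,fy=4.5,interpolation=cv2.INTER_CUBIC))"
```

```text
t 12.33 tt [0.0556 0.1797] z 0.0321 yaw 60.2 F [-0.8  0.7  0.2]
world [0.6627 0.1384] travel [0.0019 0.001  0.0021] dz 0.1
```

View pics/g.png

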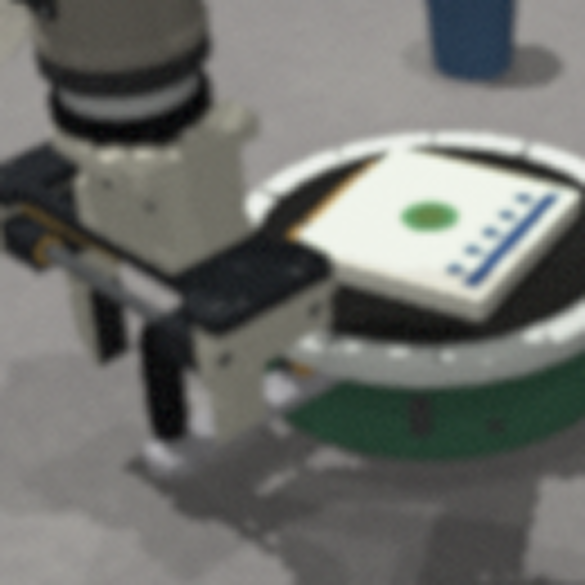

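The grip at (165,385) lies between the fingers at (105,330) and (230,400). Closing to a loose cage.

Emit:
{"api": "arm_command", "payload": {
  "fingers": [0.2, 0.2, 0.2, 0.2, 0.2, 0.2],
  "travel": [
    [0.003, 0, 0],
    [0.003, 0, 0],
    [0.003, 0, 0],
    [0.003, 0, 0],
    [0.003, 0, 0],
    [0.003, 0, 0]
  ],
  "dr": [
    [0, 0, 0],
    [0, 0, 0],
    [0, 0, 0],
    [0, 0, 0],
    [0, 0, 0],
    [0, 0, 0]
  ],
  "squeeze": 20
}}

```text
time: 12.88
tool_pos: [0.6646, 0.1411, 0.035]
tool_rot: [3.141, -0.0, 1.051]
contact_force: [-0.1, -0.0, -0.4]
opening: 0.0561
grip_force: 0.0
```

Emit:
{"api": "arm_command", "payload": {
  "fingers": [0.2, 0.2, 0.2, 0.2, 0.2, 0.2, 0.2, 0.2],
  "travel": [
    [0, 0, 0],
    [-0.0003, -0.01, 0],
    [-0.001, -0.02, 0],
    [-0.002, -0.028, 0],
    [-0.0035, -0.036, 0],
    [-0.005, -0.044, 0],
    [-0.0075, -0.052, 0],
    [-0.01, -0.06, 0]
  ],
  "dr": [
    [0, 0, 0],
    [0, 0, -3],
    [0, 0, -6],
    [0, 0, -8.5],
    [0, 0, -11],
    [0, 0, -13.5],
    [0, 0, -16],
    [0, 0, -18.5]
  ]
}}

```text
time: 13.55
tool_pos: [0.6095, 0.1622, 0.0348]
tool_rot: [3.137, -0.001, 1.376]
contact_force: [8.1, 0.1, -5.0]
opening: 0.0371
grip_force: 4.1
```

```bash
cat >> h.py <<'E'
def lev():
    s=observe();p=np.array(s['tool_pos'])[:2]-AX
    print('polar r',np.hypot(*p).round(4),'phi',round(np.degrees(np.arctan2(p[1],p[0]))-YAW-72.5,2),'open',round(s['opening'],4),'grip',round(s['grip_force'],1))
    a=np.radians(YAW+72.5+np.degrees(np.arctan2(p[1],p[0]))-YAW-72.5);F=s['contact_force'];print('Ftan',round(-np.sin(a)*F[0]+np.cos(a)*F[1],1),'Frad',round(np.cos(a)*F[0]+np.sin(a)*F[1],1))
def plat():
    """platter angle from tile green/blue: blue border direction from axis, top view"""
    c=read_camera('top');hsv=cv2.cvtColor(c['color'],cv2.COLOR_BGR2HSV)
    m=(hsv[...,0]>98)&(hsv[...,0]<130)&(hsv[...,1]>90);v,u=np.nonzero(m)
    q=onz(c,np.c_[u,v],.088)-AX;q=q[np.hypot(*q.T)<.085]
    w=q.mean(0);r=cv2.minAreaRect((q*1000).astype(np.float32))
    print('blue n',len(q),'dir',round((np.degrees(np.arctan2(w[1],w[0]))-YAW-180)%360,1),'rect',[np.round(x,1) for x in r])
E
python3 -c "
from h import *
where();lev();plat()"
```

```text
t 13.55 tt [1.00e-04 1.93e-01] z 0.0348 yaw 78.8 F [ 8.1  0.1 -5. ]
polar r 0.193 phi 17.48 open 0.0371 grip 4.1
Ftan -7.9 Frad 1.8
blue n 70 dir 7.7 rect [array([-47.7,   3.2]), array([94.9,  5.2]), np.float64(87.6)]
```

Emit:
{"api": "arm_command", "payload": {
  "fingers": [0.2, 0.2, 0.2, 0.2, 0.2, 0.2, 0.2, 0.2],
  "travel": [
    [-0.0002, -0.008, 0],
    [-0.0007, -0.0165, 0],
    [-0.0016, -0.025, 0],
    [-0.003, -0.033, 0],
    [-0.0042, -0.0395, 0],
    [-0.0056, -0.046, 0],
    [-0.0074, -0.0525, 0],
    [-0.0093, -0.059, 0]
  ],
  "dr": [
    [0, 0, -2.5],
    [0, 0, -5],
    [0, 0, -7.5],
    [0, 0, -10],
    [0, 0, -12],
    [0, 0, -14],
    [0, 0, -16],
    [0, 0, -18]
  ]
}}

```text
time: 14.27
tool_pos: [0.5501, 0.1655, 0.0351]
tool_rot: [3.136, -0.001, 1.689]
contact_force: [8.2, 4.4, -5.3]
opening: 0.0368
grip_force: 4.1
```

```bash
python3 -c "
from h import *
where();lev();plat()"
```

```text
t 14.27 tt [-0.0586  0.1835] z 0.0351 yaw 96.8 F [ 8.2  4.4 -5.3]
polar r 0.1927 phi 35.22 open 0.0368 grip 4.1
Ftan -8.5 Frad 3.6
blue n 65 dir 25.1 rect [array([-46.2, -11.7]), array([ 4.6, 95.2]), np.float64(15.6)]
```

Emit:
{"api": "arm_command", "payload": {
  "fingers": [0.2, 0.2, 0.2, 0.2],
  "travel": [
    [0, -0.003, 0],
    [0, -0.006, 0],
    [-0.0005, -0.009, 0],
    [-0.0005, -0.009, 0]
  ],
  "dr": [
    [0, 0, -1],
    [0, 0, -2],
    [0, 0, -2.5],
    [0, 0, -2.5]
  ]
}}

```text
time: 14.65
tool_pos: [0.5438, 0.1644, 0.0354]
tool_rot: [3.131, -0.001, 1.731]
contact_force: [15.5, 6.8, -11.5]
opening: 0.0371
grip_force: 8.0
```

```bash
python3 -c "
from h import *
where();lev();plat()"
```

```text
t 14.65 tt [-0.0646  0.1811] z 0.0354 yaw 99.2 F [ 15.5   6.8 -11.5]
polar r 0.1922 phi 37.14 open 0.0371 grip 8.0
Ftan -16.2 Frad 4.8
blue n 64 dir 28.9 rect [array([-45.2, -14.5]), array([16.8, 94.8]), np.float64(8.9)]
```

At the stop: the force doubled. Returning.

Emit:
{"api": "arm_command", "payload": {
  "fingers": [0.2, 0.2, 0.2, 0.2, 0.2, 0.2, 0.2, 0.2],
  "travel": [
    [-0.0002, 0.0085, 0],
    [-0.001, 0.0185, 0],
    [-0.002, 0.0285, 0],
    [-0.004, 0.0385, 0],
    [-0.006, 0.048, 0],
    [-0.009, 0.0575, 0],
    [-0.0115, 0.0655, 0],
    [-0.0145, 0.0735, 0]
  ],
  "dr": [
    [0, 0, 2.5],
    [0, 0, 5.5],
    [0, 0, 8.5],
    [0, 0, 11.5],
    [0, 0, 14.5],
    [0, 0, 17.5],
    [0, 0, 20],
    [0, 0, 22.5]
  ]
}}

```text
time: 15.37
tool_pos: [0.6149, 0.1603, 0.035]
tool_rot: [3.14, -0.0, 1.336]
contact_force: [0.6, -0.3, 1.0]
opening: 0.0366
grip_force: 0.6
```

Emit:
{"api": "arm_command", "payload": {
  "fingers": [0.2, 0.2, 0.2, 0.2, 0.2, 0.2, 0.2, 0.2],
  "travel": [
    [-0.0003, 0.01, 0],
    [-0.001, 0.02, 0],
    [-0.0025, 0.03, 0],
    [-0.004, 0.04, 0],
    [-0.006, 0.048, 0],
    [-0.0085, 0.056, 0],
    [-0.0085, 0.056, 0],
    [-0.0085, 0.056, 0]
  ],
  "dr": [
    [0, 0, 3],
    [0, 0, 6],
    [0, 0, 9],
    [0, 0, 12],
    [0, 0, 14.5],
    [0, 0, 17],
    [0, 0, 17],
    [0, 0, 17]
  ]
}}

```text
time: 16.03
tool_pos: [0.6662, 0.1392, 0.0345]
tool_rot: [-3.141, 0.0, 1.043]
contact_force: [-1.2, 0.4, -0.4]
opening: 0.0366
grip_force: 0.0
```

```bash
python3 -c "
from h import *
where();lev();plat()"
```

```text
t 16.03 tt [0.0604 0.1827] z 0.0345 yaw 59.7 F [-1.2  0.4 -0.4]
polar r 0.1924 phi -0.79 open 0.0366 grip 0.0
Ftan 1.2 Frad -0.3
blue n 63 dir 29.6 rect [array([-45.1, -14.5]), array([16.5, 94.8]), np.float64(8.9)]
```

Emit:
{"api": "arm_command", "payload": {
  "fingers": [0.2, 0.2, 0.2, 0.2, 0.2, 0.2, 0.2, 0.2],
  "travel": [
    [-0.0003, -0.01, 0],
    [-0.001, -0.02, 0],
    [-0.0024, -0.03, 0],
    [-0.004, -0.0383, 0],
    [-0.0057, -0.0464, 0],
    [-0.008, -0.0545, 0],
    [-0.0105, -0.0625, 0],
    [-0.0128, -0.069, 0]
  ],
  "dr": [
    [0, 0, -3],
    [0, 0, -6],
    [0, 0, -9],
    [0, 0, -11.5],
    [0, 0, -14],
    [0, 0, -16.5],
    [0, 0, -19],
    [0, 0, -21]
  ]
}}

```text
time: 16.75
tool_pos: [0.6011, 0.1631, 0.0347]
tool_rot: [3.138, -0.0, 1.412]
contact_force: [7.0, -2.3, -4.5]
opening: 0.037
grip_force: 3.8
```

Emit:
{"api": "arm_command", "payload": {
  "fingers": [0.2, 0.2, 0.2, 0.2, 0.2, 0.2, 0.2, 0.2],
  "travel": [
    [-0.0002, -0.0084, 0],
    [-0.0007, -0.0167, 0],
    [-0.0016, -0.025, 0],
    [-0.003, -0.0333, 0],
    [-0.0046, -0.0416, 0],
    [-0.0065, -0.05, 0],
    [-0.009, -0.0577, 0],
    [-0.0108, -0.0635, 0]
  ],
  "dr": [
    [0, 0, -2.5],
    [0, 0, -5],
    [0, 0, -7.5],
    [0, 0, -10],
    [0, 0, -12.5],
    [0, 0, -15],
    [0, 0, -17.5],
    [0, 0, -19.3]
  ]
}}

```text
time: 17.42
tool_pos: [0.5421, 0.1636, 0.0354]
tool_rot: [3.126, 0.001, 1.749]
contact_force: [34.9, 3.2, -23.3]
opening: 0.0368
grip_force: 17.1
```

Emit:
{"api": "arm_command", "payload": {
  "fingers": [0.2, 0.2],
  "travel": [
    [0, 0, 0],
    [0, 0, 0]
  ],
  "dr": [
    [0, 0, 0],
    [0, 0, 0]
  ]
}}

```text
time: 17.58
tool_pos: [0.5429, 0.1637, 0.0356]
tool_rot: [3.126, 0.001, 1.747]
contact_force: [23.8, 3.6, -14.7]
opening: 0.0368
grip_force: 11.8
```

```bash
python3 -c "
from h import *
where();lev();plat()"
```

```text
t 17.58 tt [-0.0653  0.1802] z 0.0356 yaw 100.1 F [ 23.8   3.6 -14.7]
polar r 0.1917 phi 37.42 open 0.0368 grip 11.8
Ftan -24.1 Frad 0.4
blue n 66 dir 60.5 rect [array([-31.1, -36.2]), array([ 5. , 96.4]), np.float64(48.2)]
```

Emit:
{"api": "arm_command", "payload": {
  "fingers": [0.2, 0.2, 0.2, 0.2, 0.2, 0.2, 0.2, 0.2],
  "travel": [
    [-0.0002, 0.0085, 0],
    [-0.001, 0.0185, 0],
    [-0.002, 0.0285, 0],
    [-0.004, 0.0385, 0],
    [-0.006, 0.048, 0],
    [-0.009, 0.0575, 0],
    [-0.0115, 0.0655, 0],
    [-0.0145, 0.0735, 0]
  ],
  "dr": [
    [0, 0, 2.5],
    [0, 0, 5.5],
    [0, 0, 8.5],
    [0, 0, 11.5],
    [0, 0, 14.5],
    [0, 0, 17.5],
    [0, 0, 20],
    [0, 0, 22.5]
  ]
}}

```text
time: 18.3
tool_pos: [0.6113, 0.1615, 0.0352]
tool_rot: [3.14, -0.0, 1.352]
contact_force: [2.1, -0.7, 0.6]
opening: 0.0368
grip_force: 0.7
```

Emit:
{"api": "arm_command", "payload": {
  "fingers": [0.2, 0.2, 0.2, 0.2, 0.2, 0.2, 0.2, 0.2],
  "travel": [
    [-0.0003, 0.01, 0],
    [-0.001, 0.02, 0],
    [-0.0025, 0.03, 0],
    [-0.004, 0.04, 0],
    [-0.006, 0.048, 0],
    [-0.009, 0.0585, 0],
    [-0.009, 0.0585, 0],
    [-0.009, 0.0585, 0]
  ],
  "dr": [
    [0, 0, 3],
    [0, 0, 6],
    [0, 0, 9],
    [0, 0, 12],
    [0, 0, 14.5],
    [0, 0, 17.8],
    [0, 0, 17.8],
    [0, 0, 17.8]
  ]
}}

```text
time: 18.97
tool_pos: [0.6654, 0.14, 0.0345]
tool_rot: [-3.141, 0.0, 1.044]
contact_force: [-0.3, 0.1, -0.6]
opening: 0.0366
grip_force: 0.0
```

```bash
python3 -c "
from h import *
where();lev();plat()"
```

```text
t 18.97 tt [0.0594 0.1833] z 0.0345 yaw 59.8 F [-0.3  0.1 -0.6]
polar r 0.1927 phi -0.47 open 0.0366 grip 0.0
Ftan 0.3 Frad -0.1
blue n 69 dir 60.0 rect [array([-30.9, -36. ]), array([ 5.5, 96.4]), np.float64(48.3)]
```

Third stroke, the same path and slightly slower at the end.

Emit:
{"api": "arm_command", "payload": {
  "fingers": [0.2, 0.2, 0.2, 0.2, 0.2, 0.2, 0.2, 0.2],
  "travel": [
    [-0.0003, -0.01, 0],
    [-0.001, -0.02, 0],
    [-0.0024, -0.03, 0],
    [-0.004, -0.0383, 0],
    [-0.0057, -0.0464, 0],
    [-0.008, -0.0545, 0],
    [-0.0105, -0.0625, 0],
    [-0.0128, -0.069, 0]
  ],
  "dr": [
    [0, 0, -3],
    [0, 0, -6],
    [0, 0, -9],
    [0, 0, -11.5],
    [0, 0, -14],
    [0, 0, -16.5],
    [0, 0, -19],
    [0, 0, -21]
  ]
}}

```text
time: 19.68
tool_pos: [0.6004, 0.1635, 0.0347]
tool_rot: [3.138, 0.0, 1.413]
contact_force: [7.7, -2.4, -6.2]
opening: 0.0368
grip_force: 3.8
```

Emit:
{"api": "arm_command", "payload": {
  "fingers": [0.2, 0.2, 0.2, 0.2, 0.2, 0.2, 0.2, 0.2],
  "travel": [
    [-0.0002, -0.0084, 0],
    [-0.0007, -0.0167, 0],
    [-0.0016, -0.025, 0],
    [-0.003, -0.0333, 0],
    [-0.0046, -0.0416, 0],
    [-0.006, -0.048, 0],
    [-0.0075, -0.053, 0],
    [-0.009, -0.058, 0]
  ],
  "dr": [
    [0, 0, -2.5],
    [0, 0, -5],
    [0, 0, -7.5],
    [0, 0, -10],
    [0, 0, -12.5],
    [0, 0, -14.5],
    [0, 0, -16],
    [0, 0, -17.8]
  ]
}}

```text
time: 20.35
tool_pos: [0.5433, 0.1644, 0.0351]
tool_rot: [3.135, 0.001, 1.723]
contact_force: [20.2, -0.0, -14.5]
opening: 0.0368
grip_force: 10.3
```

Emit:
{"api": "arm_command", "payload": {
  "fingers": [0.2, 0.2, 0.2],
  "travel": [
    [0, -0.0025, 0],
    [0, -0.0045, 0],
    [0, -0.0045, 0]
  ],
  "dr": [
    [0, 0, -0.7],
    [0, 0, -1],
    [0, 0, -1]
  ]
}}

```text
time: 20.6
tool_pos: [0.543, 0.1642, 0.0354]
tool_rot: [3.127, 0.001, 1.739]
contact_force: [23.6, 1.6, -16.4]
opening: 0.037
grip_force: 11.5
```

```bash
python3 -c "
from h import *
where();lev();plat()"
```

```text
t 20.6 tt [-0.0653  0.1807] z 0.0354 yaw 99.6 F [ 23.6   1.6 -16.4]
polar r 0.1921 phi 37.37 open 0.037 grip 11.5
Ftan -23.6 Frad -1.5
blue n 61 dir 90.7 rect [array([ -8.9, -47.2]), array([ 4.5, 95.5]), np.float64(77.9)]
```

Platter at about 90°. Returning the lever, then releasing.

Emit:
{"api": "arm_command", "payload": {
  "fingers": [0.2, 0.2, 0.2, 0.2, 0.2, 0.2, 0.2, 0.2],
  "travel": [
    [-0.0002, 0.0085, 0],
    [-0.001, 0.0185, 0],
    [-0.002, 0.0285, 0],
    [-0.004, 0.0385, 0],
    [-0.006, 0.048, 0],
    [-0.009, 0.0575, 0],
    [-0.0115, 0.0655, 0],
    [-0.0145, 0.0735, 0]
  ],
  "dr": [
    [0, 0, 2.5],
    [0, 0, 5.5],
    [0, 0, 8.5],
    [0, 0, 11.5],
    [0, 0, 14.5],
    [0, 0, 17.5],
    [0, 0, 20],
    [0, 0, 22.5]
  ]
}}

```text
time: 21.32
tool_pos: [0.6118, 0.1617, 0.0352]
tool_rot: [3.141, -0.0, 1.345]
contact_force: [1.3, -1.1, 0.7]
opening: 0.0364
grip_force: 0.7
```

Emit:
{"api": "arm_command", "payload": {
  "fingers": [0.2, 0.2, 0.2, 0.2, 0.2, 0.2, 0, 0],
  "travel": [
    [-0.0003, 0.01, 0],
    [-0.001, 0.02, 0],
    [-0.0025, 0.03, 0],
    [-0.004, 0.04, 0],
    [-0.006, 0.048, 0],
    [-0.0085, 0.057, 0],
    [-0.0085, 0.057, 0],
    [-0.0085, 0.057, 0]
  ],
  "dr": [
    [0, 0, 3],
    [0, 0, 6],
    [0, 0, 9],
    [0, 0, 12],
    [0, 0, 14.5],
    [0, 0, 17.3],
    [0, 0, 17.3],
    [0, 0, 17.3]
  ]
}}

```text
time: 21.98
tool_pos: [0.6645, 0.1404, 0.0345]
tool_rot: [-3.141, 0.0, 1.045]
contact_force: [0.6, 0.2, 0.1]
opening: 0.0442
grip_force: 0.0
```

Emit:
{"api": "arm_command", "payload": {
  "fingers": [-0.5, -0.5, -0.5, -0.5, -0.5, -0.5, -0.5, -0.5],
  "travel": [
    [0, 0, 0],
    [0, 0, 0],
    [0, 0, 0],
    [0, 0, -0.02],
    [0, 0, -0.045],
    [0, 0, -0.075],
    [0, 0, -0.105],
    [0, 0, -0.135]
  ],
  "dr": [
    [0, 0, 0],
    [0, 0, 0],
    [0, 0, 0],
    [0, 0, 0],
    [0, 0, 0],
    [0, 0, 0],
    [0, 0, 0],
    [0, 0, 0]
  ]
}}

```text
time: 22.65
tool_pos: [0.6647, 0.1404, 0.1711]
tool_rot: [-3.141, 0.0, 1.043]
contact_force: [0.5, 0.3, 0.3]
opening: 0.0689
grip_force: 0.0
```

```bash
python3 -c "
from h import *
where();lev();plat()"
```

```text
t 22.65 tt [0.0587 0.1835] z 0.1711 yaw 59.8 F [0.5 0.3 0.3]
polar r 0.1927 phi -0.22 open 0.0689 grip 0.0
Ftan -0.2 Frad 0.5
blue n 61 dir 90.2 rect [array([ -8.9, -47.3]), array([ 4.6, 95.5]), np.float64(78.0)]
```

```bash
python3 -c "
import h
from h import *
tileside()
c=read_camera('side');d=c['z_map'];v,u=np.nonzero(d>0);r,o=ray(c,np.c_[u,v]);P=o+r*d[v,u][:,None]
g=tt(.0571,.1812);m=(np.hypot(*(P[:,:2]-g).T)<.03)&(P[:,2]>.06)&(P[:,2]<.112)
w=P[m][:,:2].mean(0)-AX;print('grip',m.sum(),P[m][:,:2].mean(0).round(4),'ang',np.degrees(np.arctan2(w[1],w[0]))-YAW-72.5)
z=d.copy()
"
```

```text
x -0.05 y [-0.0585  0.0611] | x -0.03 y [-0.0579  0.0606] | x 0.0 y [-0.0592  0.0653] | x 0.02 y [-0.0579  0.0672] | 
y -0.03 x [-0.0597  0.0589] | y 0.0 x [-0.0593  0.0591] | y 0.03 x [-0.0595  0.0596] | y 0.05 x [-0.0591  0.0578] | 
grip 194 [0.6612 0.146 ] ang 1.4782356132910621
```

```bash
python3 -c "
from cell import *
print(hand_in())"
```

```text
the job is handed in; nothing more can be done
None
```

The job is handed in, with no verdict returned: by my measurements the tile is square against both fences, three full strokes turned the platter about 90°, the lever is back at rest and let go, and the arm never went near the bystanders. The fingertips turned out about 37–48 mm higher than the reported TCP, so one descent pressed the platter with up to about 80 N before I corrected for it.

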